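# Load a sample post and index it three clicks to the inspection camera

## Task

Take the one tall-stemmed sample post out of the fittings tray and stand it, foot down, in the round seat at the end of the rotary stage's arm while the stage is still at its home stop. Then grip the knob in the middle of the stage and turn it clockwise seen from above, three clicks, to the third stop, so that the post stands in front of the small camera; do not run on past that stop. Finish while still gripping the knob there, holding it in the third stop (the program ends holding, do not let go), and leave the jar, the screwdriver and the pressure gauge where they are.

Things in the scene. Friction and masses are not known exactly. Their poses are not given: they have to be found in the camera images.
- sample_post: Aluminium post to pick: round foot 26 mm across and 14 mm high, on it a plain round stem 12 mm across, 34 mm long; total height 48 mm, 35 to 70 g. It starts upright in the tray and is the only thing there taller than 16 mm. Origin: centre of its underside; z runs up the stem.
- tray: Low open steel tray fixed to the table, 170 mm (its x) by 120 mm (its y), rim 22 mm high, walls and floor 4 mm thick. Origin: centre of its underside. Besides the post it holds five low loose fittings (round blank, hex nut, bolt lying, two rings, all at most 16 mm high, about 50 mm apart from each other); these may be nudged.
- stage: Rotary sample stage, fixed to the table. Origin: under the knob's axis at table level, z up. Square base plate 220 mm wide, 12 mm high. On its x axis, 70 to 126 mm out, stands a sprung ball plunger, 38 mm high, that clicks in the scalloped rim of the index plate (114 mm across, its top 34 mm above the table).
- camera (a point): Lens front of the small fixed inspection camera (84 mm high), 120 mm from the knob's axis and 64 mm above the table; the camera reaches from there outward to 210 mm. It marks the third stop: there the seat lies between the knob and the lens.
- index_plate (a joint): Angle, rad, of the plate with arm, seat and knob in one piece. 0: home (it starts there, within 0.1), arm 72 degrees before the camera; grows clockwise from above. A stop clicks in every 0.4189 rad (24 degrees): third at 1.257. Hard ends just before home and after the fifth stop. Leaving a stop takes 0.13 N m, falling to nothing half way, then it is drawn into the next.
- seat (a point): Centre of the floor of the round seat for the post, at the end of the arm, 80 mm from the knob's axis and 34 mm above the table. Seat: 31 mm bore, 8 mm deep, open upward, outer width 40 mm. It turns with the plate. The line from the knob to the seat is the long direction of the knob.
- knob: Black bar knob on the axis of the stage, upright, on a 22 mm column: 44 mm long (its x, pointing to the seat), 16 mm thick (its y: grip across this), 36 mm high, from 66 to 102 mm above the table. Origin: centre of its underside. White tick on top at the seat end.
- knob_grip (a point): Point on the knob's axis at the height to grip it, 85 mm above the table.
- vial_jar: Amber jar, 44 mm across, 60 mm high, to be left alone. Origin: centre of its underside.
- screwdriver: Screwdriver, 180 mm long, lying on the table along its x, to be left alone.
- gauge: Round steel pressure gauge upright on a foot, 68 mm across, 96 mm high, to be left alone. Origin: centre of its underside.
Mind the look-alikes: they are no part of the job. Of the things that look like the tray, the smaller one is meant.

How it is judged (in metres and radians):
On the way, in this order (a step that is already met when the one before it is completed fails the run):
1. the post stands in the seat, let go, with the stage at its home stop (horizontal distance between sample_post and seat below 0.004 m and z of sample_post in the frame of seat below 0.003 m and angle between sample_post's own z axis and vertical below 0.1 rad and contact force between the fingers and sample_post below 0.1 N and value of joint index_plate below 0.15 rad), for 0.2 s.
2. the gripped knob has passed the first click (value of joint index_plate above 0.33 rad and contact force between the fingers and knob above 2 N), for 0.02 s.
3. the knob is held in the third stop, with the post in its seat (horizontal distance between sample_post and seat below 0.004 m and z of sample_post in the frame of seat below 0.003 m and angle between sample_post's own z axis and vertical below 0.1 rad and contact force between the fingers and sample_post below 0.1 N and value of joint index_plate between 1.1666 and 1.3466 rad and contact force between the fingers and knob above 2 N), for 0.3 s.
At the end, for the whole second after the job is handed in: The fingers grip the knob with more than 2 N, the index plate is at rest within 0.09 rad of the third stop (1.257 rad), and the post stands in the seat (within 4 mm of its centre, foot within 3 mm of its floor, within 0.1 rad of upright) untouched by the fingers (all of step 3 and velocity of joint index_plate between -0.1 and 0.1 rad/s); the arm keeps its last pose, push and grip.
It fails at once if the knob was run on past the third stop (value of joint index_plate above 1.45 rad).
It fails at once if the jar, the screwdriver or the gauge was disturbed (distance of any of vial_jar, screwdriver, gauge from where it was at the start of the episode above 0.03 m).
It also fails if it takes over 51 s, if anything falls off the work surface, if the arm or the gripper's body presses on something with over 40 N, if the wrist force passes 120 N, or if a joint passes its speed limit or range.

## Robot

A 6-joint arm with a two-finger parallel gripper is mounted at the origin on the work surface. World frame = base frame: x ahead of the robot, y to its left, z up, the work surface at z = 0. Lengths are in mm, angles in degrees, forces in N, time in s.
With the tool pointing down it reaches from about 350 to 850 mm from the base axis. Payload 8.1 kg.
Tool frame: the origin (TCP) lies between the finger pads; the fingertips stand 8 mm ahead of it and the grasp point (between the pads) lies 11 mm behind it (r.tip_extent is the distance from the TCP to the fingertips, in mm); z points along the fingers, y is the direction in which the jaws open and shut (so a half turn about z gives the same grasp; the last joint's range is limited). The gripper opens to 85 mm and grips with 20 to 120 N. Pads are 22 mm wide; open, the fingers measure 114 mm over their backs; the gripper's body (76 mm by 85 mm) begins 54 mm behind the grasp point. The pads swing forward as they close: fully open they stand 13 mm farther back than shut.
Start: joints at [65.008, 7.471, 85.268, -0, 87.261, -4.893], TCP at [206.168, 563.471, 214.692] pointing down, gripper open.
Joint ranges: [-169.43, 169.43], [-51.17, 129.36], [1.28, 143.12], [-76.62, 256.62], [0, 156.53], [-152.29, 152.29]. Speed limits (degrees/s): [136.94, 136.94, 159.86, 180, 180, 180].

## Interface

Orientations are given as [roll, pitch, yaw] about the fixed x, y, z axes, in that order (R = Rz(yaw) Ry(pitch) Rx(roll)).
In Python, from bench import sensors, viewer, hand_in, r gives the robot as it stands. The module is installed in compiled form; this text tells all that it offers.
- The arm moves only by the tool move_arm, never from a script. Its argument "rows" is a list that holds one entry, the list of rows, each a list of 6 numbers: the shift along the tool's x, y, z in m, then the turn, a rotation vector about the tool's x, y, z in degrees. In form: [[[tx, ty, tz, rx, ry, rz], ...]]. A call has 1 to 20 rows; each row is the pose to reach, as a shift and turn from the pose commanded when the call began, along the tool's axes at that moment; what a row does not reach only later rows make up. A row lasts 1/10 s, in which the tool goes at most 50 mm and 8.59 degrees, less where a joint would pass 70% of its speed; a pose out of reach is approached as far as the arm can. A call with a gripper value outside its range is refused whole. "grip" is the opening, from 0 (shut) to 1 (fully open), set as the call begins (left out, the last holds). The fingers move at their own pace and stop on an object; "newtons" is the grip in N (left out, the last holds). Time passes only in rows, so rows that repeat a pose let the fingers close. It gives the time, the measured TCP pose, the force and the opening at its end, in the units of the state.
- sensors.sense(): the state, without advancing time (a new reading comes with each control period).
- viewer.snapshot(name): name is "scene" or "top" or "wrist"; returns a dict with "color" (384x512x3 uint8, red, green, blue), "camera_matrix" (3x3 intrinsics, pixels), "k1" (the pictures are not rectified: a ray, as slopes to the right and down, at radius r is drawn at 1 + k1 r^2 times it, then the intrinsics apply), "R" (3x3) and "t" (3): a world point X has camera coordinates R X + t. Camera axes: x right, y down, z forward; pixel columns grow to the right and rows downward; lengths in mm; the calibration is good to about 2 mm. A picture is of the moment at which its call begins. There is no depth.
- hand_in(): hands the job in, once; it reports no verdict.
The state is a dict: "time": time; "joint_pos": joint angles; "qd": joint speeds; "joint_efforts": joint torques, N m; "tool_pos": TCP position; "tcp_rot": TCP orientation; "ft_force": force on the tool from outside, world axes, zero at the start; "wrist_torque": the same for the moment, N m; "finger_gap": finger opening in mm.
Only numpy, scipy, OpenCV 4.12 (cv2) and the standard library are available. Lean on these libraries where they do the work, as an engineer would, in place of code of your own. Each camera call takes 0.05 s, during which the arm holds its last target.

## Working session

There is one attempt and no reset: what is moved stays moved. The work goes in short steps, Python scripts to look and compute and a tool call to move; the robot and the scene stay as the last step left them, time stands still between calls to the robot, and variables do not carry over. Pictures are saved under pics/ and viewed, and the job is handed in when it is done.

Besides the shell and the picture viewer there is one more tool, called after "Emit:" by a JSON object that holds its "method" and its "body", one argument or row to a line. move_arm: Moves the arm, as the interface text tells. Its arguments: {"type":"object","properties":{"rows":{"type":"array","items":{"type":"array","items":{"type":"array","items":{"type":"number"}}}},"grip":{"type":"number"},"newtons":{"type":"number"}},"required":["rows"]}

```bash
mkdir -p pics; cat > h.py <<'E'
import numpy as np, cv2
from bench import sensors, viewer, hand_in, r
def snap(n,f):
    s=viewer.snapshot(n); cv2.imwrite('pics/'+f,s['color'][:,:,::-1]); np.savez('pics/'+f[:-4]+'.npz',**{k:np.array(v) for k,v in s.items()}); return s
def ray(s,u,v):
    K=np.array(s['camera_matrix']);x=(u-K[0,2])/K[0,0];y=(v-K[1,2])/K[1,1];k=float(s['k1'])
    a,b=x,y
    for _ in range(30):
        q=1+k*(a*a+b*b);a,b=x/q,y/q
    R=np.array(s['R']);t=np.array(s['t']);return -R.T@t,R.T@np.array([a,b,1])
def plane(s,u,v,z):
    c,d=ray(s,u,v);return c+d*(z-c[2])/d[2]
def proj(s,X):
    p=np.array(s['R'])@np.array(X)+np.array(s['t']);a,b=p[:2]/p[2];q=1+float(s['k1'])*(a*a+b*b);K=np.array(s['camera_matrix'])
    return K[0,0]*a*q+K[0,2],K[1,1]*b*q+K[1,2]
E
python3 - <<'E'
from h import *
print(sensors.sense(), r.tip_extent)
for n in ['scene','top','wrist']:
    s=snap(n,n+'0.png');print(n,s['camera_matrix'],s['k1'],-np.array(s['R']).T@s['t'])
E
```

```text
{'time': 0.0, 'joint_pos': array([ 6.50059102e+01,  7.51316452e+00,  8.53295830e+01, -1.51873327e-03,
        8.72613245e+01, -4.89397143e+00]), 'qd': array([-0.17501867,  0.01922127, -0.00901216,  0.06276712, -0.03513738,
       -0.00047229]), 'joint_efforts': array([ 6.35672623e-04, -5.69393742e+01, -5.00555348e+01, -1.58427383e-04,
        1.45829382e-02,  1.00303151e-05]), 'tool_pos': array([205.94947412, 562.9314696 , 213.66180713]), 'tcp_rot': array([-1.79896178e+02, -7.36726203e-03,  1.59899949e+02]), 'ft_force': array([-0.30876428, -0.22216108,  0.10366955]), 'wrist_torque': array([ 0.0233891 ,  0.0256074 , -0.01369219]), 'finger_gap': 85.55683985205627} 8.0
scene [[361.33074707   0.         255.41045816]
 [  0.         361.33074707 192.7194224 ]
 [  0.           0.           1.        ]] -0.07024323713924426 [1446.46580469 -172.59165996  932.33616663]
top [[347.90598313   0.         258.13867793]
 [  0.         347.90598313 194.60369445]
 [  0.           0.           1.        ]] -0.09470742411902697 [ 408.31540877  -30.74767414 1350.98556408]
wrist [[292.8986082    0.         258.61423486]
 [  0.         292.8986082  191.8959273 ]
 [  0.           0.           1.        ]] 0.0036294768468571902 [143.86569999 585.41556085 372.3255192 ]
```

```bash
ls pics
```

```text
scene0.npz
scene0.png
top0.npz
top0.png
wrist0.npz
wrist0.png
```

View pics/top0.png

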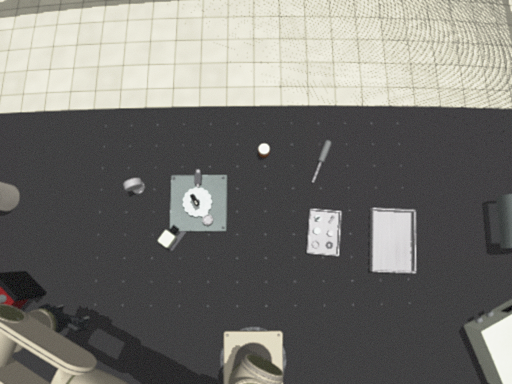

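View pics/scene0.png

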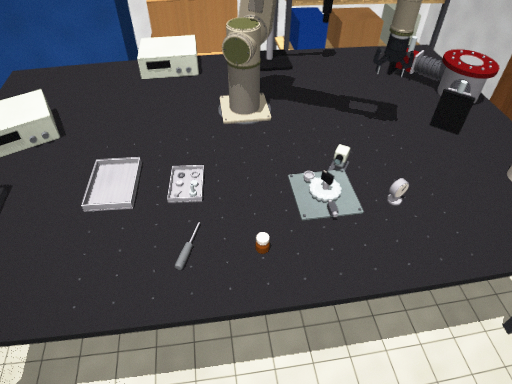

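View pics/wrist0.png

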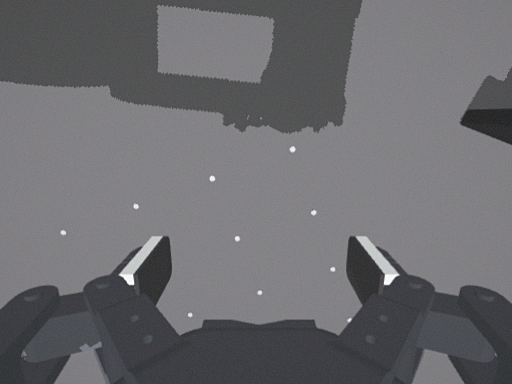

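```bash
python3 - <<'E'
from h import *
s=dict(np.load('pics/top0.npz'));c=s['color'][:,:,::-1]
print(proj(s,[206,563,214]),proj(s,[0,0,0]))
a=cv2.resize(c[160:260,115:235],None,fx=6,fy=6,interpolation=cv2.INTER_CUBIC)
cv2.imwrite('pics/t_a.png',a)
a=cv2.resize(c[195:265,295:355],None,fx=8,fy=8,interpolation=cv2.INTER_CUBIC)
cv2.imwrite('pics/t_b.png',a)
s=dict(np.load('pics/scene0.npz'));c=s['color'][:,:,::-1]
a=cv2.resize(c[135:225,280:380],None,fx=6,fy=6,interpolation=cv2.INTER_CUBIC)
cv2.imwrite('pics/s_a.png',a)
a=cv2.resize(c[155:210,155:215],None,fx=8,fy=8,interpolation=cv2.INTER_CUBIC)
cv2.imwrite('pics/s_b.png',a)
E
```

```text
(np.float64(78.74810697497), np.float64(312.3379625903745)) (np.float64(252.57545313441858), np.float64(360.07975926393135))
```

View pics/t_a.png

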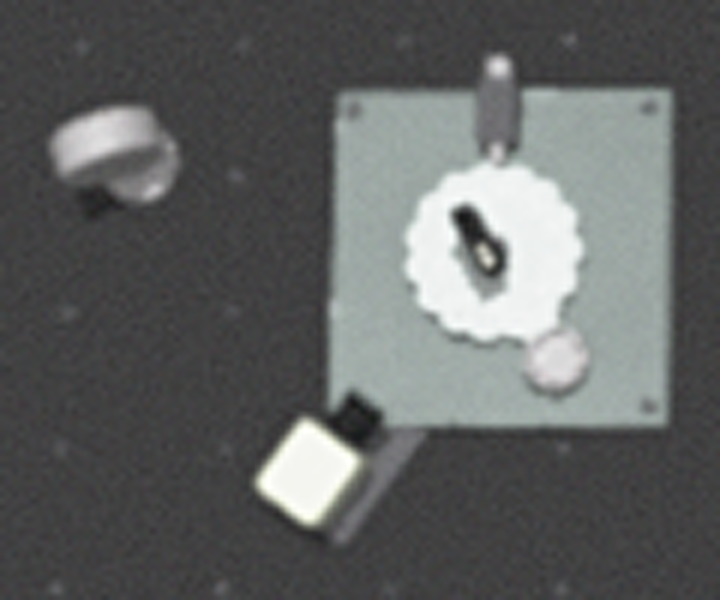

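View pics/t_b.png

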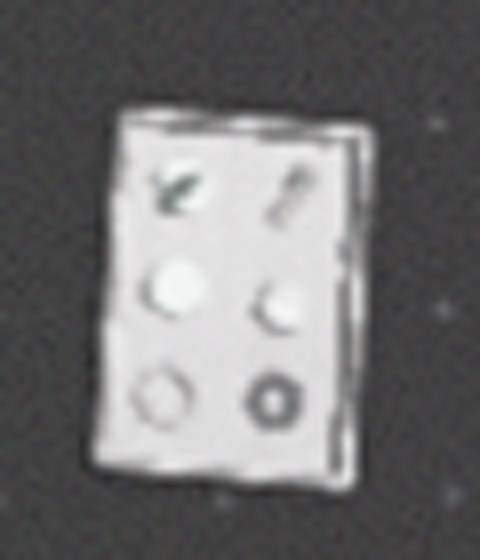

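View pics/s_a.png

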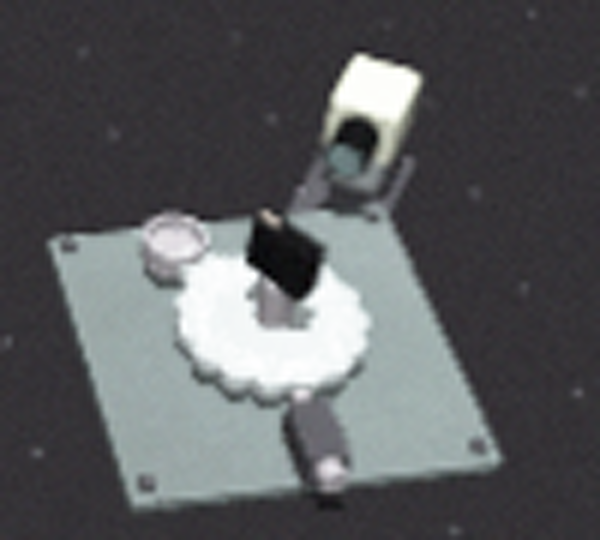

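View pics/s_b.png

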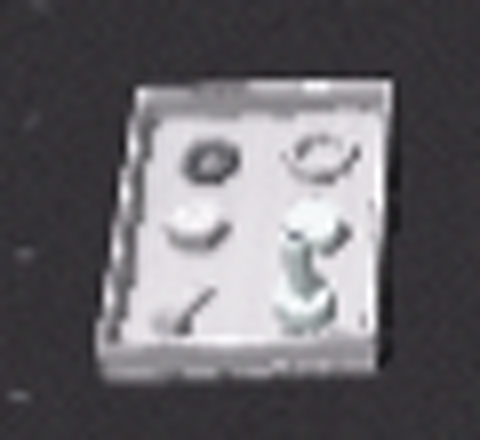

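```bash
python3 - <<'E'
from h import *
s=dict(np.load('pics/top0.npz'));q=dict(np.load('pics/scene0.npz'))
T=lambda x,y:(115+(x+.5)/6-.5,160+(y+.5)/6-.5); T2=lambda x,y:(295+(x+.5)/8-.5,195+(y+.5)/8-.5)
S=lambda x,y:(280+(x+.5)/6-.5,135+(y+.5)/6-.5); S2=lambda x,y:(155+(x+.5)/8-.5,155+(y+.5)/8-.5)
print('plate',plane(s,*T(495,252),34)); print('seat top',plane(s,*T(557,360),42),'scene',plane(q,*S(175,240),42))
for x,y in [(335,88),(673,88),(668,426),(330,428)]: print('base',plane(s,*T(x,y),12))
print('lensbody',plane(s,*T(308,470),84))
print('post',plane(s,*T2(183,185),14),plane(q,*S2(303,305),14+4),plane(q,*S2(294,240),52))
for x,y in [(120,110),(372,128),(350,488),(97,465)]: print('tray',plane(s,*T2(x,y),22))
for p in [(264,149),(312,181),(328,143)]: print('jar,scr',plane(s,*p,10))
print('gauge',plane(s,*T(145,180),5))
E
```

```text
plate [594.63736651 208.90034508  34.        ]
seat top [524.50419208 166.84015244  42.        ] scene [532.45722283 169.43117782  42.        ]
base [707.9827912  321.84084012  12.        ]
base [705.62314904  97.65361046  12.        ]
base [484.33833168  99.41870801  12.        ]
base [483.98414317 317.996283    12.        ]
lensbody [454.43039355 312.11660186  84.        ]
post [ 530.90742272 -253.67721859   14.        ] [ 540.86867294 -251.23582842   18.        ] [ 534.54423742 -251.00609399   52.        ]
tray [ 566.66338976 -223.08119161   22.        ]
tray [ 556.76607524 -344.90034154   22.        ]
tray [ 385.36156375 -327.47645944   22.        ]
tray [ 397.76239569 -207.44359122   22.        ]
jar,scr [807.96553737 -50.22368163  10.        ]
jar,scr [ 676.1454637  -237.78307908   10.        ]
jar,scr [ 831.43029464 -307.79751993   10.        ]
gauge [648.64016205 449.61587702   5.        ]
```

Emit:
{"method": "move_arm", "body": {
  "rows": [
    [[-0.012,-0.013,0.001,0,0,0],[-0.036,-0.04,0.004,0,0,0],[-0.066,-0.073,0.007,0,0,0],[-0.098,-0.109,0.011,0,0,0],[-0.13,-0.145,0.014,0,0,0],[-0.163,-0.181,0.018,0,0,0],[-0.196,-0.218,0.022,0,0,0],[-0.229,-0.255,0.025,0,0,0],[-0.262,-0.291,0.029,0,0,0],[-0.295,-0.328,0.032,0,0,0],[-0.328,-0.365,0.036,0,0,0],[-0.361,-0.401,0.04,0,0,0],[-0.394,-0.438,0.043,0,0,0],[-0.427,-0.475,0.047,0,0,0],[-0.46,-0.512,0.051,0,0,0],[-0.493,-0.548,0.054,0,0,0],[-0.525,-0.584,0.058,0,0,0],[-0.555,-0.617,0.061,0,0,0],[-0.578,-0.643,0.063,0,0,0],[-0.588,-0.654,0.065,0,0,0]]
  ],
  "grip": 1
}}

```text
time: 2.15
tool_pos: [533.8, -255.9, 148.9]
tcp_rot: [-180.0, -0.0, 159.8]
ft_force: [0.5, 0.1, 0.0]
finger_gap: 85.3
```

```bash
python3 - <<'E'
from h import *
d=sensors.sense();print(d['tool_pos'],d['tcp_rot'],d['joint_pos'],d['qd'])
s=snap('wrist','w1.png');print(-np.array(s['R']).T@s['t'])
for X in [(535,-252,52),(535,-252,18)]: print(proj(s,X))
E
```

```text
[ 533.75527467 -255.87273804  148.91656556] [-1.79970684e+02 -2.35933138e-02  1.59761338e+02] [-3.05530482e+01  8.47692749e+00  9.11042413e+01 -3.35324161e-02
  8.04367959e+01 -1.00308816e+02] [ -7.24663568  15.83994562 -15.0019801    0.79820317   0.12348416
  -7.55615788]
[ 471.70789694 -233.48194298  307.51416211]
(np.float64(263.67878830885866), np.float64(188.56608130388207))
(np.float64(263.1239059760359), np.float64(180.1949956424082))
```

View pics/w1.png

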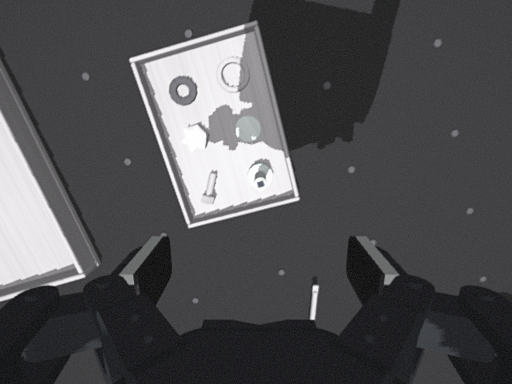

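```bash
python3 - <<'E'
from h import *
s=snap('wrist','w2.png');d=sensors.sense();print(d['tool_pos'],np.abs(d['qd']).max())
c=s['color'][:,:,::-1]
cv2.imwrite('pics/w2c.png',cv2.resize(c[140:210,220:310],None,fx=8,fy=8,interpolation=cv2.INTER_CUBIC))
E
```

```text
[ 533.36435164 -254.59246194  148.64213289] 2.401374014456265
```

View pics/w2c.png

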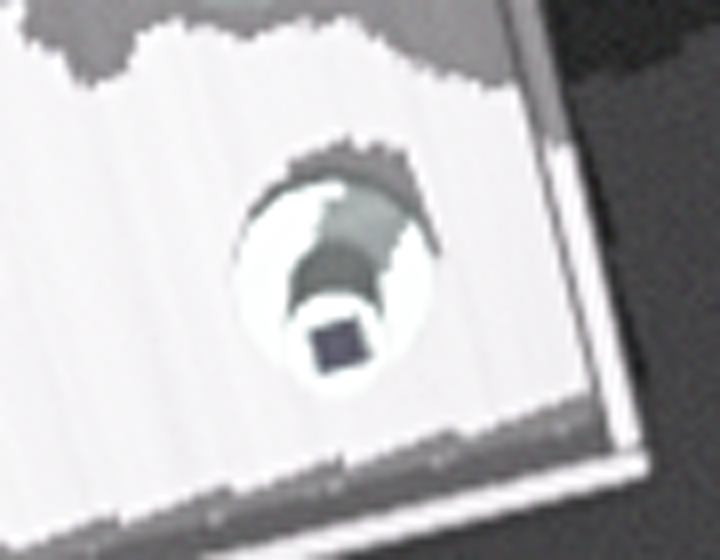

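```bash
python3 - <<'E'
from h import *
s=dict(np.load('pics/w2.npz'));print(plane(s,261.8,182.7,52),plane(s,261.6,174.9,18))
d=sensors.sense();print(d['tool_pos'],d['tcp_rot'])
# where jaws are in image plane: TCP proj
print(proj(s,d['tool_pos']))
E
```

```text
[ 529.24838407 -252.36272444   52.        ] [ 529.26463937 -252.22177646   18.        ]
[ 533.36435164 -254.59246194  148.64213289] [-1.79995730e+02 -7.17334217e-02  1.59763499e+02]
(np.float64(262.29090256488814), np.float64(228.78720406476313))
```

Emit:
{"method": "move_arm", "body": {
  "rows": [
    [[0.001,0,0.01,0,0,0],[0.003,-0.001,0.035,0,0,0],[0.005,-0.002,0.055,0,0,0],[0.0054,-0.0019,0.065,0,0,0],[0.0054,-0.0019,0.065,0,0,0],[0.0054,-0.0019,0.065,0,0,0],[0.0054,-0.0019,0.065,0,0,0]]
  ]
}}

```text
time: 2.95
tool_pos: [528.9, -252.9, 86.2]
tcp_rot: [-180.0, 0.1, 159.9]
ft_force: [0.4, -0.9, -0.5]
finger_gap: 85.8
```

```bash
python3 - <<'E'
from h import *
d=sensors.sense();print(d['tool_pos'],d['tcp_rot'],np.abs(d['qd']).max())
s=snap('wrist','w3.png');print(proj(s,d['tool_pos']),proj(s,(529.3,-252.3,52)))
E
```

```text
[ 528.87412187 -252.89616393   86.21800211] [-1.79977120e+02  1.33973926e-01  1.59923573e+02] 0.3207797390041422
(np.float64(259.4495935950337), np.float64(230.4055378759682)) (np.float64(260.3329218665059), np.float64(211.45522798350282))
```

View pics/w3.png

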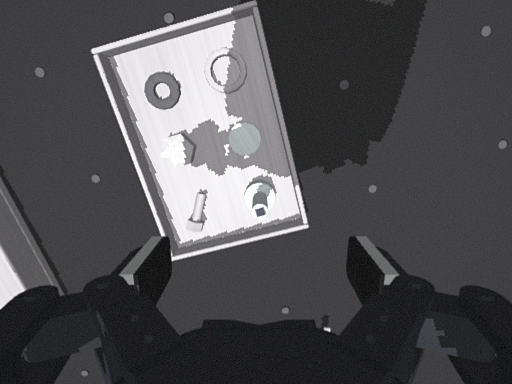

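Emit:
{"method": "move_arm", "body": {
  "rows": [
    [[0,0,0.01,0,0,0],[0,0,0.035,0,0,0],[0,0,0.05,0,0,0],[0,0,0.054,0,0,0],[0,0,0.054,0,0,0],[0,0,0.054,0,0,0]]
  ]
}}

```text
time: 3.6
tool_pos: [528.4, -253.0, 31.4]
tcp_rot: [-180.0, 0.1, 159.9]
ft_force: [-0.8, -0.1, 0.7]
finger_gap: 85.4
```

Emit:
{"method": "move_arm", "body": {
  "rows": [
    [[0,0,0,0,0,0],[0,0,0,0,0,0],[0,0,0,0,0,0],[0,0,0,0,0,0],[0,0,0,0,0,0],[0,0,0,0,0,0],[0,0,0,0,0,0],[0,0,0,0,0,0],[0,0,0,0,0,0],[0,0,0,0,0,0]]
  ],
  "grip": 0,
  "newtons": 40
}}

```text
time: 4.6
tool_pos: [528.1, -252.7, 30.9]
tcp_rot: [180.0, 0.0, 159.9]
ft_force: [0.5, 1.3, 3.4]
finger_gap: 8.4
```

```bash
python3 - <<'E'
from h import *
d=sensors.sense();print(d)
s=snap('wrist','w4.png')
E
```

```text
{'time': 4.6, 'joint_pos': array([-3.05957947e+01,  1.44896858e+01,  9.73627399e+01,  5.72520633e-03,
        6.81263307e+01, -1.00499628e+02]), 'qd': array([-0.00630542,  0.03213208,  0.00344176,  0.05902615, -0.01142349,
       -0.0485579 ]), 'joint_efforts': array([-4.94289827e-01, -5.62419498e+01, -4.34518039e+01, -2.78292317e-01,
       -1.05349612e-01,  1.41878336e-03]), 'tool_pos': array([ 528.08384308, -252.73353482,   30.90115781]), 'tcp_rot': array([1.79998646e+02, 2.18561860e-02, 1.59901701e+02]), 'ft_force': array([0.51060491, 1.34178589, 3.41171944]), 'wrist_torque': array([ 0.1543852 , -0.04141272,  0.05138387]), 'finger_gap': 8.383230494737845}
```

View pics/w4.png

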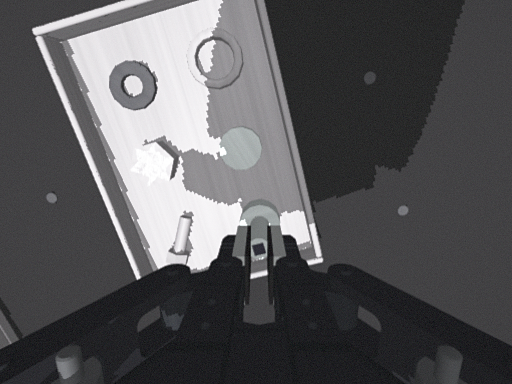

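```bash
python3 - <<'E'
from h import *
s=dict(np.load('pics/w4.npz'));c=s['color'][:,:,::-1]
print(plane(s,258.5,250,52)); p=sensors.sense()['tool_pos'];print(proj(s,(p[0],p[1],52)))
cv2.imwrite('pics/w4c.png',cv2.resize(c[180:310,190:330],None,fx=5,fy=5,interpolation=cv2.INTER_CUBIC))
E
```

```text
[ 529.76617524 -253.93160118   52.        ]
(np.float64(259.5818601019118), np.float64(246.359341193095))
```

View pics/w4c.png

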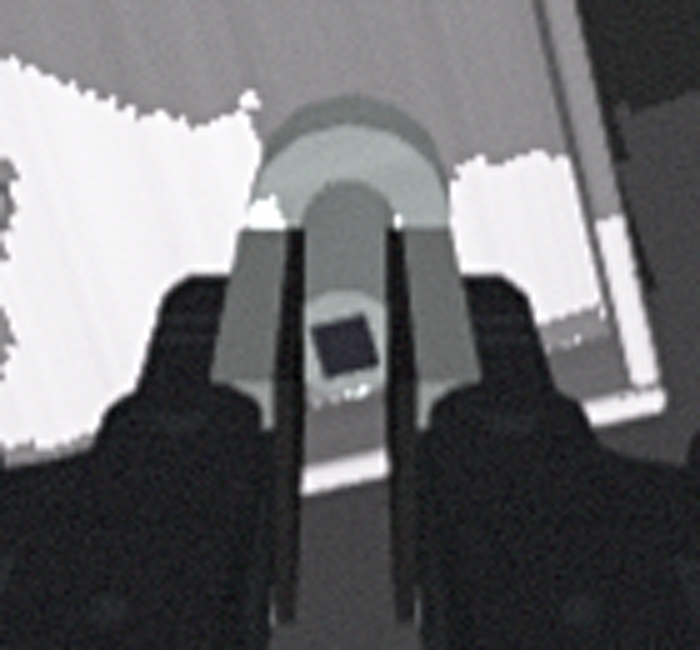

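Emit:
{"method": "move_arm", "body": {
  "rows": [
    [[0,0,-0.005,0,0,0],[0,0,-0.02,0,0,0],[0,0,-0.05,0,0,0],[0,0,-0.085,0,0,0],[0,0,-0.11,0,0,0],[0,0,-0.119,0,0,0]]
  ]
}}

```text
time: 5.25
tool_pos: [529.7, -253.9, 154.6]
tcp_rot: [-179.9, 0.4, 159.9]
ft_force: [0.6, 0.2, 0.5]
finger_gap: 8.7
```

Emit:
{"method": "move_arm", "body": {
  "rows": [
    [[0.002,0.007,0,0,0,-1],[0.005,0.025,-0.001,0,0,-3],[0.012,0.055,-0.002,0,0,-7],[0.02,0.095,-0.004,0,0,-12],[0.029,0.138,-0.006,0,0,-17],[0.039,0.182,-0.008,0,0,-22],[0.048,0.226,-0.01,0,0,-27],[0.057,0.27,-0.012,0,0,-33],[0.067,0.314,-0.014,0,0,-39],[0.076,0.358,-0.016,0,0,-45],[0.085,0.4,-0.018,0,0,-50],[0.092,0.433,-0.019,0,0,-54],[0.096,0.452,-0.02,0,0,-55.8],[0.0968,0.4558,-0.02,0,0,-55.8],[0.0968,0.4558,-0.02,0,0,-55.8],[0.0968,0.4558,-0.02,0,0,-55.8]]
  ]
}}

```text
time: 6.85
tool_pos: [593.2, 207.4, 168.9]
tcp_rot: [180.0, -0.1, -144.4]
ft_force: [-0.2, -0.4, -0.9]
finger_gap: 8.6
```

```bash
python3 - <<'E'
from h import *
d=sensors.sense();print(d['tool_pos'],d['tcp_rot'],d['joint_pos'],np.abs(d['qd']).max(),d['finger_gap'],d['ft_force'])
s=snap('wrist','w5.png')
E
```

```text
[593.19101208 207.42373102 168.94691133] [ 1.79998254e+02 -8.71570530e-02 -1.44381924e+02] [ 1.46180796e+01  1.32728063e+01  8.35591802e+01 -2.98112476e-02
  8.32500082e+01 -1.10996470e+02] 0.7846132291420175 8.59431458777806 [-0.20515057 -0.44360775 -0.85971331]
```

View pics/w5.png

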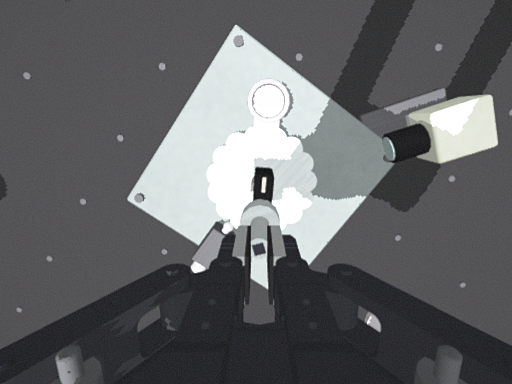

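```bash
python3 - <<'E'
from h import *
s=dict(np.load('pics/w5.npz'));c=s['color'][:,:,::-1]
cv2.imwrite('pics/w5c.png',cv2.resize(c[70:130,230:310],None,fx=9,fy=9,interpolation=cv2.INTER_CUBIC))
cv2.imwrite('pics/w5d.png',cv2.resize(c[150:270,200:320],None,fx=5,fy=5,interpolation=cv2.INTER_CUBIC))
E
```

```text
(no output)
```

View pics/w5c.png

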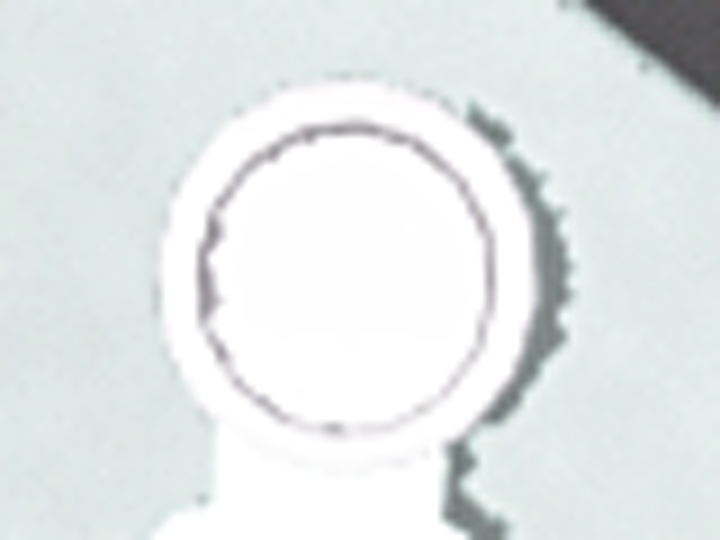

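View pics/w5d.png

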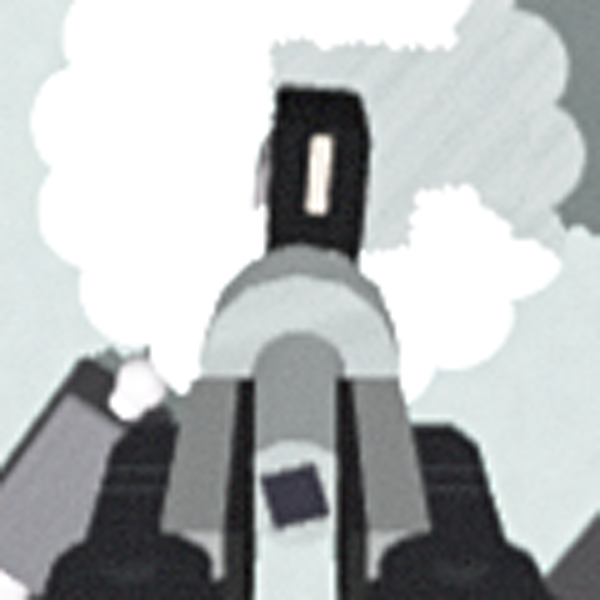

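```bash
python3 - <<'E'
from h import *
s=dict(np.load('pics/w5.npz'))
C=lambda x,y:(230+(x+.5)/9-.5,70+(y+.5)/9-.5); D=lambda x,y:(200+(x+.5)/5-.5,150+(y+.5)/5-.5)
seat=plane(s,*C(347.5,276),42);print('seat',seat, 'inner',plane(s,*C(347.5,279),42))
p=sensors.sense()['tool_pos'];z=p[2]-27
t=plane(s,*D(296,492),z+48);print('posttop',t,'rel',t-p)
yaw=np.deg2rad(-144.38);tx=np.array([np.cos(yaw),np.sin(yaw)]);ty=np.array([np.sin(yaw),-np.cos(yaw)])
print('rel tool',tx@(t-p)[:2],ty@(t-p)[:2])
# foot leftmost/rightmost at z+14
for q in [(203,360),(399,360)]: print(plane(s,*D(*q),z+14))
f=(plane(s,*D(203,360),z+14)+plane(s,*D(399,360),z+14))/2; print('foot side rel',tx@(f-p)[:2],ty@(f-p)[:2])
f=plane(s,*D(303,277),z+14);print('foot front',tx@(f-p)[:2]-13,ty@(f-p)[:2])
# tick line at z 102
a=plane(s,*D(324,135),102);b=plane(s,*D(313,212),102);print('tick',a,b,np.rad2deg(np.arctan2(*(a-b)[1::-1])))
e=plane(s,*D(322,90),102); print('knob end',e)
for d in (20,22): print(e[:2]+ d*(np.array([594,208])-seat[:2])/np.linalg.norm(np.array([594,208])-seat[:2]))
# camera lens
print('lens',plane(s,391,148,64))
E
```

```text
seat [524.84631556 169.24801756  42.        ] inner [525.0857454  169.42264271  42.        ]
posttop [593.62742074 207.7419917  190.2144356 ] rel [ 0.22836014  0.56466203 21.        ]
rel tool -0.5144963760848941 0.3260138725400694
[599.18324856 197.48485694 156.2144356 ]
[584.96222034 217.33273087 156.2144356 ]
foot side rel 0.9433608907163487 0.960618025060003
foot front -1.2209159363345812 1.1956287085361914
tick [575.99312256 200.56286163 102.        ] [587.17461018 206.49312366 102.        ] -152.0601165896834
knob end [570.36769737 196.10394655 102.        ]
[587.8150292  205.88099172]
[589.55976238 206.85869624]
lens [494.98666913 282.68534381  64.        ]
```

Emit:
{"method": "move_arm", "body": {
  "rows": [
    [[0.01,0.001,0,0,0,0],[0.035,0.004,0,0,0,0],[0.06,0.006,0,0,0,0],[0.075,0.0077,0.005,0,0,0],[0.078,0.008,0.025,0,0,0],[0.078,0.008,0.05,0,0,0],[0.078,0.008,0.075,0,0,0],[0.078,0.008,0.085,0,0,0],[0.078,0.008,0.087,0,0,0],[0.078,0.008,0.087,0,0,0],[0.078,0.008,0.087,0,0,0],[0.078,0.008,0.087,0,0,0]]
  ]
}}

```text
time: 8.1
tool_pos: [526.7, 169.8, 84.2]
tcp_rot: [-179.9, 0.1, -144.3]
ft_force: [0.2, 0.3, -0.1]
finger_gap: 8.2
```

```bash
python3 - <<'E'
from h import *
d=sensors.sense();print(d['tool_pos'],d['tcp_rot'],np.abs(d['qd']).max(),d['finger_gap'],d['ft_force'])
s=snap('wrist','w6.png');c=s['color'][:,:,::-1]
cv2.imwrite('pics/w6c.png',cv2.resize(c[170:290,180:340],None,fx=5,fy=5,interpolation=cv2.INTER_CUBIC))
for n in('top','scene'):
    s=snap(n,n+'6.png')
c=s['color'][:,:,::-1];cv2.imwrite('pics/s6c.png',cv2.resize(c[100:225,270:390],None,fx=5,fy=5,interpolation=cv2.INTER_CUBIC)[:600])
E
```

```text
[526.68011485 169.78382945  84.21458132] [-1.79945190e+02  1.26778494e-01 -1.44303351e+02] 0.2901209621374272 8.157767331399542 [ 0.23415365  0.33663786 -0.12241786]
```

View pics/w6c.png

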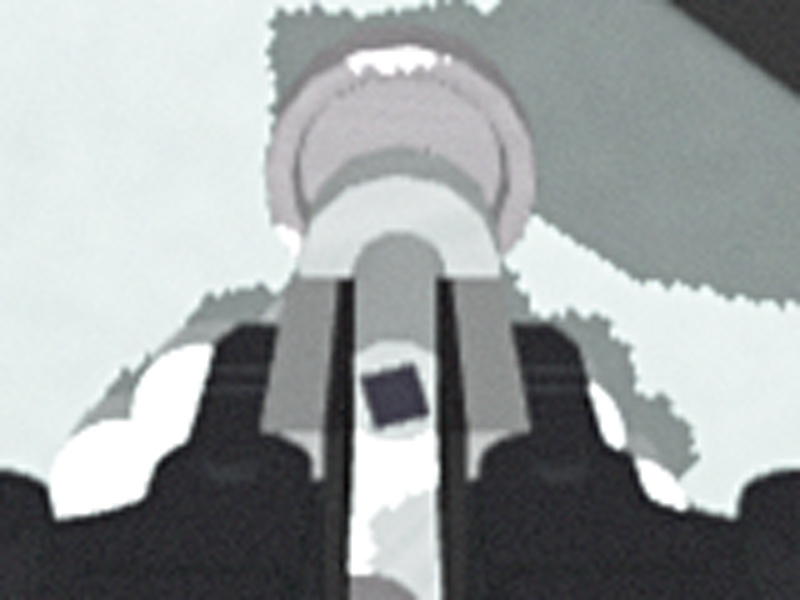

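View pics/s6c.png

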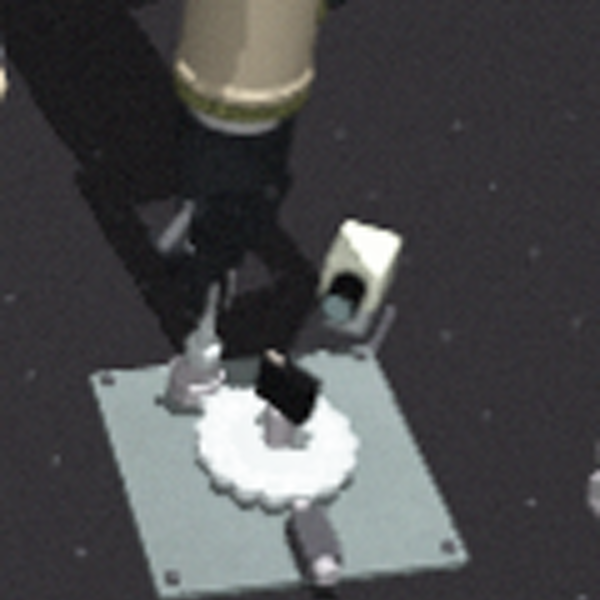

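```bash
python3 - <<'E'
from h import *
s=dict(np.load('pics/w6.npz'))
for _ in range(3): print(sensors.sense()['tool_pos'], end=' ')
C=lambda x,y:(180+(x+.5)/5-.5,170+(y+.5)/5-.5)
yaw=np.deg2rad(-144.35);tx=np.array([np.cos(yaw),np.sin(yaw)]);ty=np.array([np.sin(yaw),-np.cos(yaw)])
p=np.array([526.9,170.1])
def g(x,y,z):
    f=plane(s,*C(x,y),z)[:2]-p; return np.round([tx@f,ty@f],2)
b=57
print('foot L/R @ row 250', g(299,250,b+14),g(499,250,b+14),'front',g(399,177,b+14),'bottom front',g(399,148,b))
print('stem top',g(396,390,b+48),'L/R',g(355,390,b+48),g(438,390,b+48),'bottom of top ellipse',g(396,437,b+48),g(396,342,b+48))
print('seat outer L/R',g(267,170,42),g(536,170,42),'far',g(401,45,42),'bore L/R',g(300,165,42),g(507,165,42),'far',g(404,76,42))
E
```

```text
[526.0867065  169.74394094  83.42323456] [526.0867065  169.74394094  83.42323456] [526.0867065  169.74394094  83.42323456] foot L/R @ row 250 [  2.39 -12.2 ] [ 2.43 12.74] front [11.96  0.26] bottom front [11.49  0.28]
stem top [-0.08 -0.08] L/R [-0.08 -4.29] [-0.07  4.23] bottom of top ellipse [-5.4  -0.07] [ 5.26 -0.09]
seat outer L/R [  3.68 -18.64] [ 3.73 19.97] far [22.07  0.56] bore L/R [  4.44 -13.89] [ 4.47 15.79] far [17.6   0.99]
```

Emit:
{"method": "move_arm", "body": {
  "rows": [
    [[0.0025,0.0006,0,0,0,0],[0.0025,0.0006,0.003,0,0,0],[0.0025,0.0006,0.008,0,0,0],[0.0025,0.0006,0.013,0,0,0],[0.0025,0.0006,0.017,0,0,0],[0.0025,0.0006,0.019,0,0,0],[0.0025,0.0006,0.02,0,0,0],[0.0025,0.0006,0.02,0,0,0],[0.0025,0.0006,0.02,0,0,0]]
  ]
}}

```text
time: 9.15
tool_pos: [523.4, 168.7, 62.9]
tcp_rot: [-180.0, 0.0, -144.3]
ft_force: [0.5, 0.7, -0.3]
finger_gap: 8.5
```

```bash
python3 - <<'E'
from h import *
d=sensors.sense();print(d['tool_pos'],d['tcp_rot'],np.abs(d['qd']).max(),d['finger_gap'],d['ft_force'],d['wrist_torque'])
s=snap('wrist','w7.png');c=s['color'][:,:,::-1]
cv2.imwrite('pics/w7c.png',cv2.resize(c[180:300,180:340],None,fx=5,fy=5,interpolation=cv2.INTER_CUBIC))
E
```

```text
[523.37430747 168.6693174   62.86360082] [-1.79995263e+02  1.40177117e-02 -1.44296982e+02] 0.14936489306307316 8.462024057100122 [ 0.45175468  0.66596352 -0.30738124] [ 0.0049785   0.01767949 -0.01008258]
```

View pics/w7c.png

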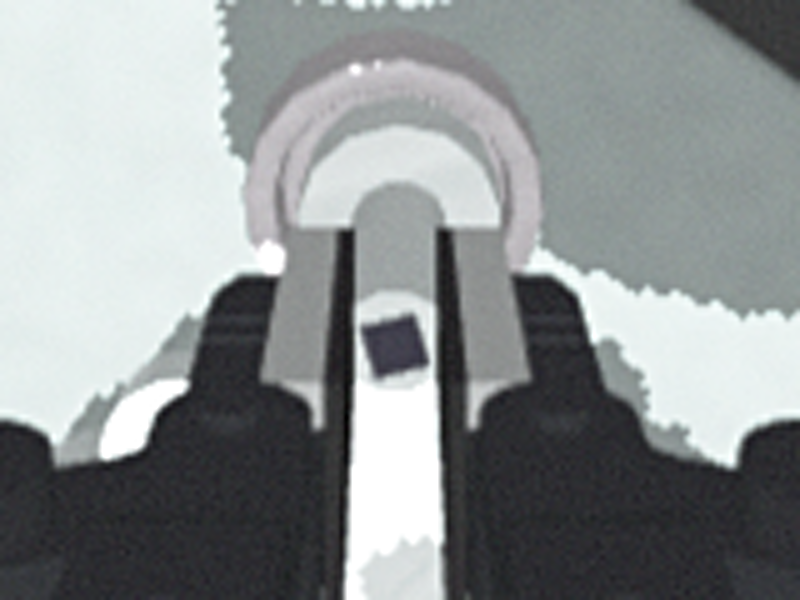

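Emit:
{"method": "move_arm", "body": {
  "rows": [
    [[0,-0.0006,0.001,0,0,0],[0,-0.0006,0.0015,0,0,0],[0,-0.0006,0.002,0,0,0],[0,-0.0006,0.002,0,0,0],[0,-0.0006,0.002,0,0,0]]
  ]
}}

```text
time: 9.7
tool_pos: [523.7, 168.1, 60.9]
tcp_rot: [-180.0, 0.0, -144.3]
ft_force: [0.0, -0.6, 1.6]
finger_gap: 8.2
```

Emit:
{"method": "move_arm", "body": {
  "rows": [
    [[0,0,0,0,0,0],[0,0,0,0,0,0],[0,0,0,0,0,0],[0,0,0,0,0,0],[0,0,0,0,0,0],[0,0,0,0,0,0],[0,0,0,0,0,0],[0,0,0,0,0,0]]
  ],
  "grip": 0.6
}}

```text
time: 10.5
tool_pos: [523.6, 168.1, 60.7]
tcp_rot: [180.0, -0.0, -144.3]
ft_force: [0.2, -0.0, 0.3]
finger_gap: 51.1
```

Emit:
{"method": "move_arm", "body": {
  "rows": [
    [[0,0,-0.005,0,0,0],[0,0,-0.02,0,0,0],[0,0,-0.045,0,0,0],[0,0,-0.075,0,0,0],[0,0,-0.1,0,0,0],[0,0,-0.109,0,0,0],[0,0,-0.109,0,0,0],[0,0,-0.109,0,0,0]]
  ]
}}

```text
time: 11.3
tool_pos: [523.1, 168.0, 168.9]
tcp_rot: [180.0, -0.1, -144.3]
ft_force: [1.0, -0.3, -0.7]
finger_gap: 50.9
```

```bash
python3 - <<'E'
from h import *
d=sensors.sense();print(d['tool_pos'],d['tcp_rot'],np.abs(d['qd']).max(),d['finger_gap'],d['ft_force'],d['wrist_torque'])
s=snap('wrist','w8.png')
E
```

```text
[523.13501124 168.04001875 168.87188327] [ 1.79979083e+02 -5.04537496e-02 -1.44297322e+02] 1.216208434344688 50.944725401232134 [ 0.95843513 -0.32016605 -0.68765943] [-0.00123123 -0.00792802  0.01961787]
```

View pics/w8.png

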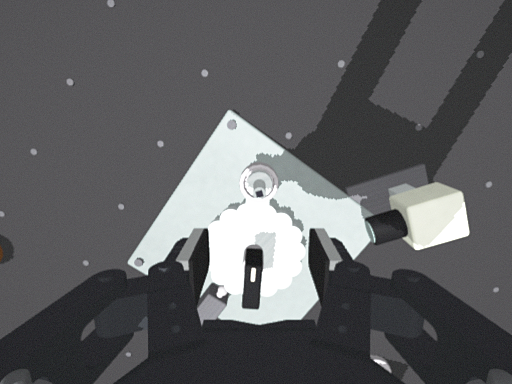

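```bash
python3 - <<'E'
from h import *
s=dict(np.load('pics/w8.npz'));c=s['color'][:,:,::-1]
cv2.imwrite('pics/w8c.png',cv2.resize(c[160:320,200:310],None,fx=5,fy=5,interpolation=cv2.INTER_CUBIC)[:600])
cv2.imwrite('pics/w8d.png',cv2.resize(c[235:320,220:290],None,fx=7,fy=7,interpolation=cv2.INTER_CUBIC))
E
```

```text
(no output)
```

View pics/w8c.png

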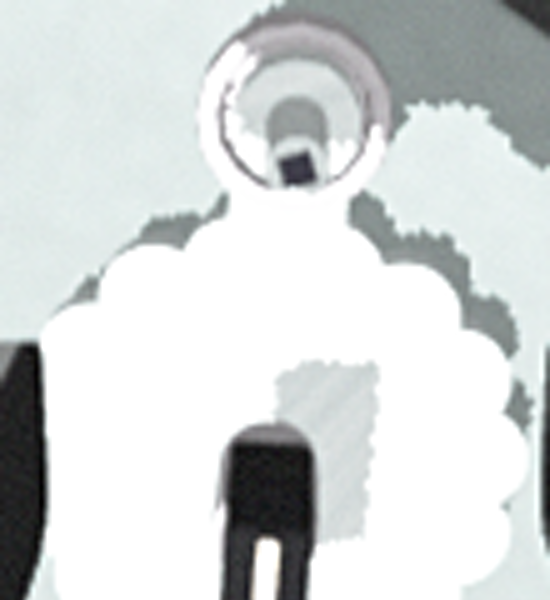

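View pics/w8d.png

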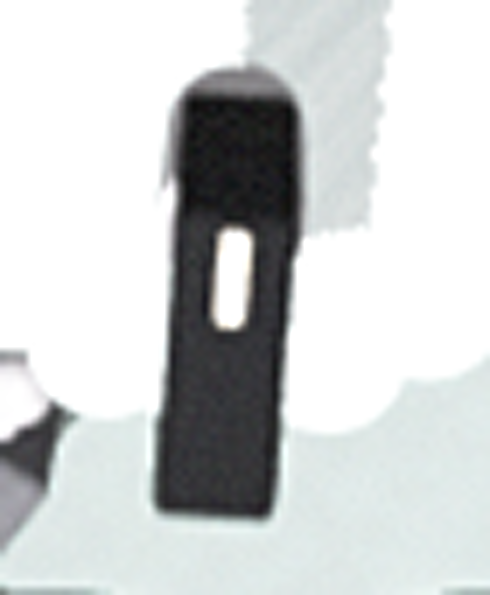

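```bash
python3 - <<'E'
from h import *
s=dict(np.load('pics/w8.npz'))
D=lambda x,y:(220+(x+.5)/7-.5,235+(y+.5)/7-.5)
P=[plane(s,*D(*q),102)[:2] for q in [(176,216),(297,220),(274,518),(155,511)]]
cen=np.mean(P,0);v=(P[0]+P[1]-P[2]-P[3])/2;print('knob',cen,np.linalg.norm(v),np.rad2deg(np.arctan2(v[1],v[0])),np.linalg.norm(P[0]-P[1]))
seat=plane(s,200+296/5,160+105/5,42)[:2];print('seat',seat,np.linalg.norm(seat-cen),np.rad2deg(np.arctan2(*(seat-cen)[::-1])))
lens=plane(s,367.5,231,64)[:2];print('lens',lens,np.linalg.norm(lens-cen),np.rad2deg(np.arctan2(*(lens-cen)[::-1])))
d=sensors.sense();print(d['tool_pos'],d['tcp_rot'])
E
```

```text
knob [592.37821865 210.28843318] 42.066970510731075 -148.38586669031162 14.791342102761675
seat [522.36235499 168.08320417] 81.75269120310348 -148.91862751018346
lens [497.44759007 278.97818569] 117.17553644903371 144.11131318986077
[522.67708298 167.9203132  168.17023458] [ 1.79949220e+02 -1.20208788e-01 -1.44300071e+02]
```

Emit:
{"method": "move_arm", "body": {
  "rows": [
    [[-0.01,-0.001,0,0,0,0.5],[-0.035,-0.003,0,0,0,2],[-0.06,-0.005,0,0,0,3.5],[-0.077,-0.0063,0,0,0,4.4],[-0.0797,-0.0065,0.01,0,0,4.4],[-0.0797,-0.0065,0.025,0,0,4.4],[-0.0797,-0.0065,0.04,0,0,4.4],[-0.0797,-0.0065,0.05,0,0,4.4],[-0.0797,-0.0065,0.05,0,0,4.4],[-0.0797,-0.0065,0.05,0,0,4.4]]
  ]
}}

```text
time: 12.35
tool_pos: [591.7, 209.1, 119.4]
tcp_rot: [180.0, -0.0, -148.7]
ft_force: [0.5, 0.1, 0.5]
finger_gap: 51.4
```

```bash
python3 - <<'E'
from h import *
d=sensors.sense();print(d['tool_pos'],d['tcp_rot'],np.abs(d['qd']).max(),d['joint_pos'])
s=snap('wrist','w9.png')
E
```

```text
[591.66444652 209.09311858 119.41926534] [ 1.79989754e+02 -3.72708047e-02 -1.48709530e+02] 1.4055507754848275 [ 1.47837894e+01  1.51716653e+01  8.66337359e+01 -7.82784786e-04
  7.82332446e+01 -1.06506518e+02]
```

View pics/w9.png

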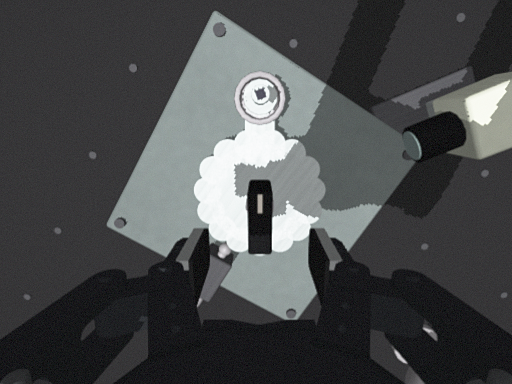

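```bash
python3 - <<'E'
from h import *
s=dict(np.load('pics/w9.npz'));p=np.array([591.7,209.1])
yaw=np.deg2rad(-148.7);tx=np.array([np.cos(yaw),np.sin(yaw)]);ty=np.array([np.sin(yaw),-np.cos(yaw)])
a=plane(s,260,193.5,102)[:2];b=plane(s,259.5,253.5,102)[:2]
print(a,b,np.linalg.norm(a-b),[ (tx@(q-p),ty@(q-p)) for q in (a,b,(a+b)/2)])
l=plane(s,413,146,64)[:2];c=(a+b)/2
print(np.rad2deg(np.arctan2(*(l-c)[::-1])),np.linalg.norm(l-c))
st=plane(s,260.5,97,42)[:2];print(np.rad2deg(np.arctan2(*(st-c)[::-1])),np.linalg.norm(st-c))
c=s['color'][:,:,::-1]
cv2.imwrite('pics/w9c.png',cv2.resize(c[170:270,200:320],None,fx=6,fy=6,interpolation=cv2.INTER_CUBIC))
E
```

```text
[576.08778704 200.49207622] [611.31623647 221.57617769] 41.055852005492596 [(np.float64(17.811974136638415), np.float64(0.7557265283807002)), (np.float64(-23.242879219473913), np.float64(0.46937044756032337)), (np.float64(-2.7154525414177972), np.float64(0.6125484879704822))]
143.66726846863577 120.32017584556546
-149.21966204840837 80.81395917558511
```

View pics/w9c.png

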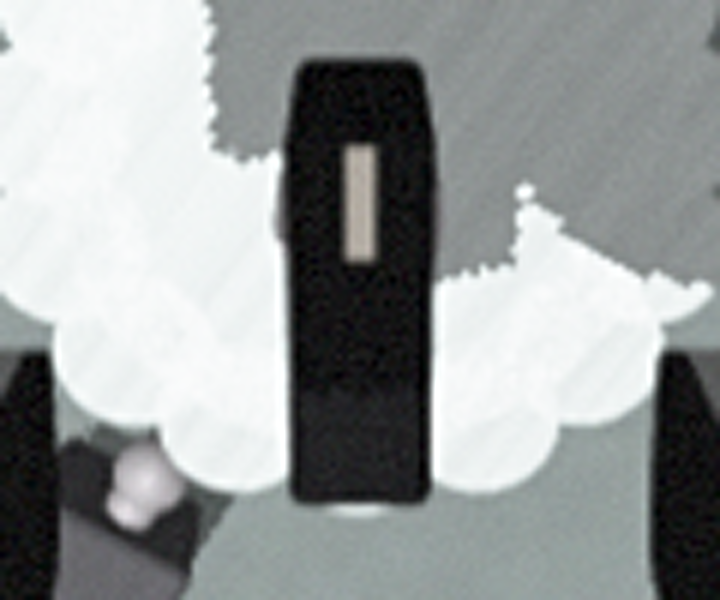

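Emit:
{"method": "move_arm", "body": {
  "rows": [
    [[0,0.0004,0.008,0,0,0],[0,0.0004,0.022,0,0,0],[0,0.0004,0.036,0,0,0],[0,0.0004,0.043,0,0,0],[0,0.0004,0.045,0,0,0],[0,0.0004,0.045,0,0,0],[0,0.0004,0.045,0,0,0]]
  ]
}}

```text
time: 13.1
tool_pos: [592.3, 209.8, 75.2]
tcp_rot: [-180.0, 0.0, -148.7]
ft_force: [0.3, -0.1, -0.3]
finger_gap: 51.6
```

Emit:
{"method": "move_arm", "body": {
  "rows": [
    [[0,0,0,0,0,0],[0,0,0,0,0,0],[0,0,0,0,0,0],[0,0,0,0,0,0],[0,0,0,0,0,0],[0,0,0,0,0,0],[0,0,0,0,0,0],[0,0,0,0,0,0]]
  ],
  "grip": 0,
  "newtons": 50
}}

```text
time: 13.9
tool_pos: [592.1, 210.1, 75.5]
tcp_rot: [180.0, 0.1, -148.7]
ft_force: [-2.9, 1.2, 5.7]
finger_gap: 14.1
```

```bash
python3 - <<'E'
from h import *
d=sensors.sense();print(d['tool_pos'],d['tcp_rot'],d['joint_pos'],d['finger_gap'],d['ft_force'],d['wrist_torque'])
s=snap('wrist','w10.png')
E
```

```text
[592.14421946 210.07673987  75.471078  ] [ 1.79996486e+02  5.29106089e-02 -1.48685674e+02] [ 1.48479558e+01  1.75745275e+01  8.85757415e+01  1.91273271e-02
  7.37999875e+01 -1.06471700e+02] 14.095262297866785 [-2.92452654  1.16665067  5.66039054] [0.24289264 0.45847577 0.18145645]
```

View pics/w10.png

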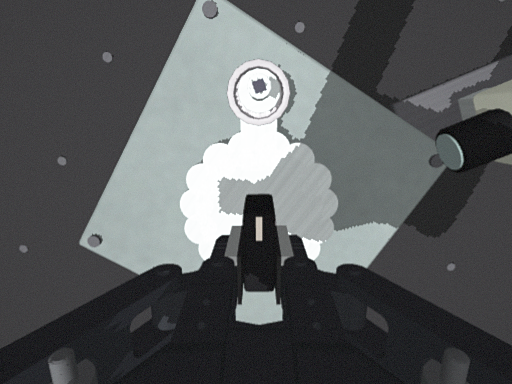

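Emit:
{"method": "move_arm", "body": {
  "rows": [
    [[0,0,0,0,0,1],[0,0,0,0,0,3],[0,0,0,0,0,5],[0,0,0,0,0,7],[0,0,0,0,0,9],[0,0,0,0,0,11],[0,0,0,0,0,13],[0,0,0,0,0,15],[0,0,0,0,0,17],[0,0,0,0,0,19],[0,0,0,0,0,21],[0,0,0,0,0,23],[0,0,0,0,0,25],[0,0,0,0,0,27],[0,0,0,0,0,29],[0,0,0,0,0,31],[0,0,0,0,0,33],[0,0,0,0,0,34],[0,0,0,0,0,34]]
  ],
  "newtons": 60
}}

```text
time: 15.85
tool_pos: [591.8, 211.3, 75.6]
tcp_rot: [179.9, 0.0, 177.3]
ft_force: [-3.4, 6.0, 5.8]
finger_gap: 14.1
```

```bash
python3 - <<'E'
from h import *
d=sensors.sense();print(d['tool_pos'],d['tcp_rot'],d['joint_pos'],d['finger_gap'],d['ft_force'],d['wrist_torque'])
s=snap('wrist','w11.png')
E
```

```text
[591.81416393 211.27519569  75.55465821] [1.79874148e+02 1.85367722e-02 1.77294948e+02] [ 14.90322859  17.56938736  88.57277279   0.11907473  73.80213349
 -72.42490114] 14.077776413438466 [-3.36638546  5.97280585  5.83655543] [ 0.9145743   0.62664609 -0.0377742 ]
```

View pics/w11.png

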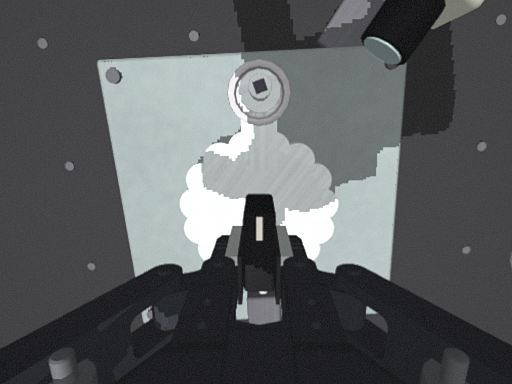

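Emit:
{"method": "move_arm", "body": {
  "rows": [
    [[0,0,0,0,0,1],[0,0,0,0,0,3],[0,0,0,0,0,5],[0,0,0,0,0,7],[0,0,0,0,0,9],[0,0,0,0,0,11],[0,0,0,0,0,13],[0,0,0,0,0,15],[0,0,0,0,0,17],[0,0,0,0,0,19],[0,0,0,0,0,21],[0,0,0,0,0,23],[0,0,0,0,0,25],[0,0,0,0,0,27],[0,0,0,0,0,29],[0,0,0,0,0,30.5],[0,0,0,0,0,31.5],[0,0,0,0,0,32],[0,0,0,0,0,32],[0,0,0,0,0,32]]
  ]
}}

```text
time: 17.9
tool_pos: [592.2, 212.4, 75.5]
tcp_rot: [179.8, -0.1, 145.3]
ft_force: [-1.7, 11.4, 3.0]
finger_gap: 14.0
```

```bash
python3 - <<'E'
from h import *
d=sensors.sense();print(d['tool_pos'],d['tcp_rot'],d['joint_pos'],d['finger_gap'],d['ft_force'],d['wrist_torque'])
s=snap('wrist','w12.png')
s=snap('scene','scene12.png');c=s['color'][:,:,::-1];cv2.imwrite('pics/s12c.png',cv2.resize(c[110:225,280:380],None,fx=5,fy=5,interpolation=cv2.INTER_CUBIC))
E
```

```text
[592.15427371 212.39502838  75.52121041] [ 1.79771287e+02 -5.86710292e-02  1.45349403e+02] [ 14.94633765  17.58895915  88.55294115   0.20097686  73.72205657
 -40.45905255] 14.044024954556585 [-1.72447212 11.37137911  3.01123103] [ 1.78183449  0.20651007 -0.07315251]
```

View pics/w12.png

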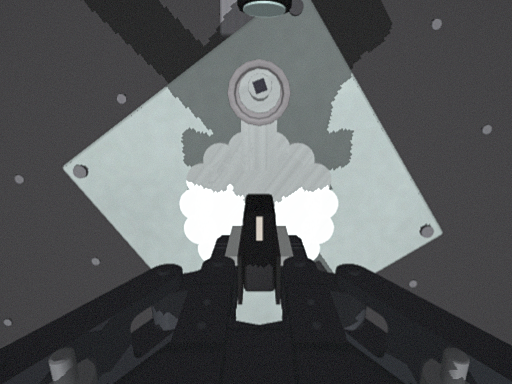

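View pics/s12c.png

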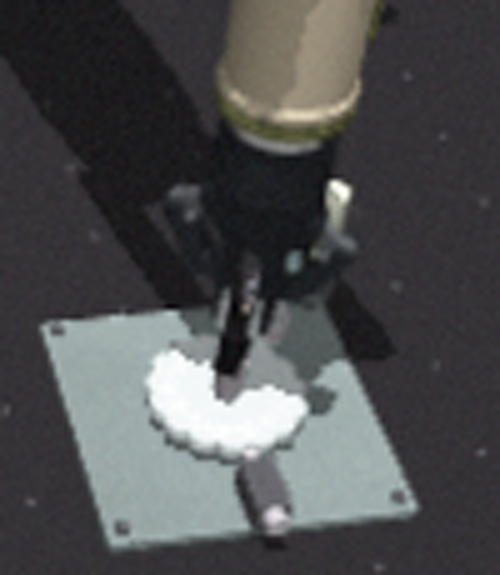

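```bash
python3 - <<'E'
from h import *
s=dict(np.load('pics/w12.npz'))
k=plane(s,259.5,240,102)[:2]
d=sensors.sense();t=np.deg2rad(145.35);tx=np.array([np.cos(t),np.sin(t)]);ty=np.array([np.sin(t),-np.cos(t)])
p=d['tool_pos'][:2]
for q,z,n in [((264.8,5),64,'lens'),((259.5,92),42,'seat'),((259.3,228),102,'tick')]:
    f=plane(s,*q,z)[:2];print(n,f,tx@(f-p),ty@(f-p))
c=s['color'][:,:,::-1];cv2.imwrite('pics/w12c.png',cv2.resize(c[0:130,200:330],None,fx=4.5,fy=4.5,interpolation=cv2.INTER_CUBIC))
E
```

```text
lens [495.62391213 282.41659216] 119.22303943041176 2.725736811429114
seat [527.77771956 257.12600861] 78.39275364040459 0.202106325641037
tick [582.03405704 219.02947832] 12.099058302963163 -0.2895594361250749
```

View pics/w12c.png

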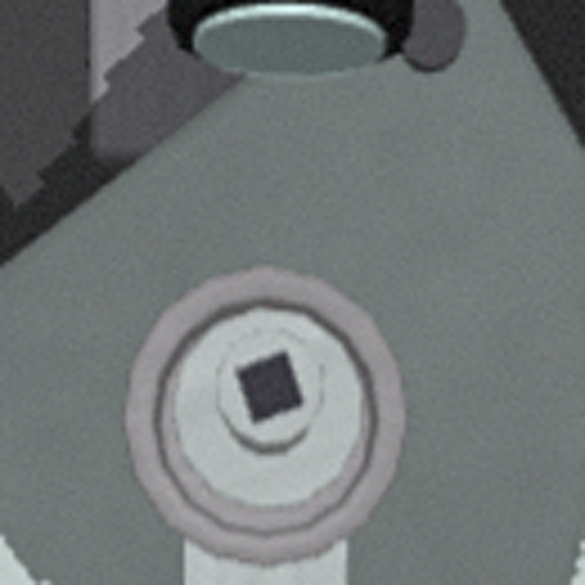

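Emit:
{"method": "move_arm", "body": {
  "rows": [
    [[0,0.0005,0,0,0,0.5],[0,0.001,0,0,0,1],[0,0.0013,0,0,0,1.2],[0,0.0013,0,0,0,1.2],[0,0.0013,0,0,0,1.2],[0,0.0013,0,0,0,1.2],[0,0.0013,0,0,0,1.2],[0,0.0013,0,0,0,1.2],[0,0.0013,0,0,0,1.2],[0,0.0013,0,0,0,1.2]]
  ]
}}

```text
time: 19.0
tool_pos: [592.2, 212.5, 75.5]
tcp_rot: [179.9, -0.1, 144.1]
ft_force: [-5.8, 6.3, 6.7]
finger_gap: 14.1
```

```bash
python3 - <<'E'
from h import *
d=sensors.sense();print(d['tool_pos'],d['tcp_rot'],np.abs(d['qd']).max(),d['finger_gap'],d['ft_force'],d['wrist_torque'])
s=snap('wrist','w13.png');c=s['color'][:,:,::-1];cv2.imwrite('pics/w13c.png',cv2.resize(c[0:130,200:330],None,fx=4.5,fy=4.5,interpolation=cv2.INTER_CUBIC))
s=snap('top','top13.png')
E
```

```text
[592.23777052 212.52708709  75.50489009] [ 1.79899080e+02 -8.63194050e-02  1.44142365e+02] 0.08075379036040813 14.111575097190174 [-5.83857324  6.32965509  6.70134592] [1.04290763 0.93169747 0.05577741]
```

View pics/w13c.png

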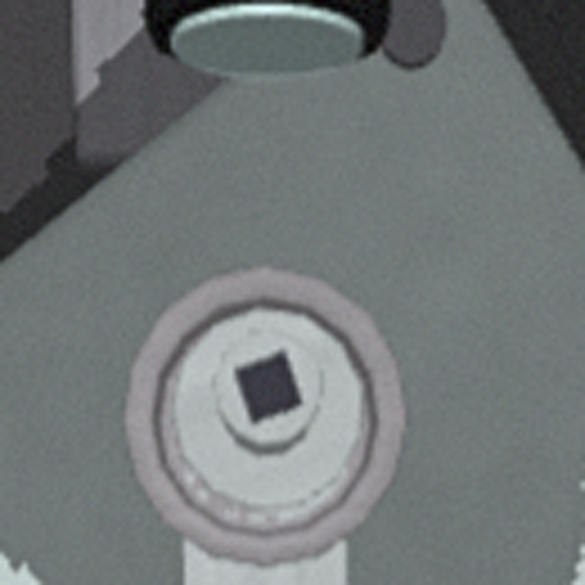

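View pics/top13.png

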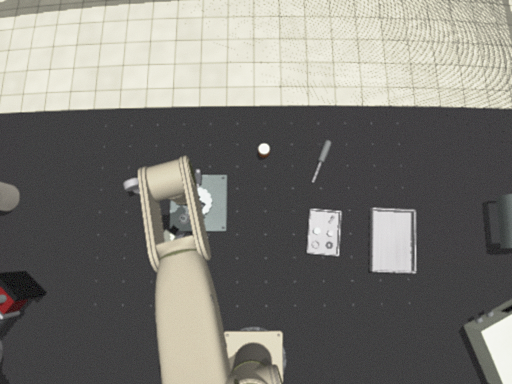

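```bash
python3 -c "
from h import *
print(hand_in())"
```

```text
the job is handed in; nothing more can be done
None
```

I stood the post in the seat at the home stop, then gripped the knob and turned it clockwise to the third stop. I handed in at about 19 s, still gripping the knob with the force set to 60 N; `hand_in` gives no verdict.

- **Post:** I let go of it at about 10 s. The last wrist picture shows it upright, with its foot inside the bore. I did not measure its height above the seat floor directly; the release height was set so the foot met the floor, and I felt a light contact of 1.6 N there.
- **Third stop:** The tool's yaw is 144.1°. The camera's direction from the knob measured 143.5–144.1° in different pictures, so the plate should be within about 1° of the stop. In the last picture the seat and the lens are in line. The plate angle itself cannot be read.
- **Home stop:** I put the plate at roughly 0.08–0.1 rad when the post was released, within the 0.15 rad limit. This is also from pictures, not a reading.
- **Forces at the end:** The arm was at rest with almost no turning moment about the knob. A sideways force of about 9 N remained, because the grip is slightly off the knob's axis.
- **Other objects:** The jar and screwdriver are at the same pixels as at the start. The gauge is partly hidden by the arm in the last top view, but the part that shows is where it was.
- **Disagreements:** The gripper read 8.4 mm on the 12 mm stem and 14 mm on the 16 mm knob. The different views placed the seat up to about 8 mm apart, so I relied on the wrist camera.

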